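Put the hand mill in gear and turn its disc to the chute

TASK

The hand mill on the counter is out of gear. Ease its gear knob down while rocking it to and fro until the teeth slip into mesh and the knob goes fully home, pressing only gently (the teeth must never be forced against each other with more than 25 N); then, by the knob alone, turn the disc until the notch in its rim faces the chute squarely, and let go with the knob still fully down. Do not touch the disc itself and leave the things around the mill where they are.

Things in the scene. Friction and masses are not known exactly. Their poses are not given: they have to be found in the camera images.
- mill: Hand mill, fixed to the counter: white box 170 x 170 mm, 70 mm high, on a dark 190 mm foot plate; on top a flat steel disc and, above it, the gear knob on a vertical spindle in the middle. Origin: centre of the underside, on the spindle's axis; z up; x points from the axis to the chute. Around the spindle, carried by the disc, is a springy ring of 6 upward teeth, 60 degrees apart.
- disc: Steel disc, 160 mm across, 10 mm thick, upper face 84 mm above the counter, one notch (30 mm wide, 14 mm deep) in its rim. Turns about the mill's axis, stiffly (0.28 N m of friction). Origin: centre of its underside; x points to the notch. The tooth ring on it yields downwards with 12 N/mm; its height, and the angle of its teeth against the notch, differ from mill to mill and are not measured.
- grip (a point): Gear knob's gripping point, on the spindle's axis: middle of a black bar 62 mm long, 16 wide, 36 high, on a steel flange 72 mm across. The bar's top is 12 mm above this point, the flange's upper face 24 mm below. x along the bar. It turns freely with its spindle and slides down it. Under the flange are 6 downward teeth like the ring's. In mesh it turns the disc, with 7 degrees of play.
- knob (a joint): How far the knob is slid down: 0 up; 0.028 m fully home. 2.5 N friction; stays where left. Its teeth meet the ring's 4 to 20 mm down. Tooth on tooth (7 of 8 angles) it only presses the ring's spring down; over about 10 N the disc is dragged round with it and nothing is found. At the gaps (7 degrees wide, every 60) the ring springs up into mesh and the push drops. Teeth 25 mm high.
- notch (a point): Point in the middle of the disc's notch, 73 mm from the axis, at the disc's upper face.
- chute (a point): Point at the inner end of the fixed steel chute on the mill's side, on its centre line, 73 mm from the axis, at the height of the disc's upper face: where the notch should come. The chute (28 mm wide, walls up to 94 mm above the counter) runs outwards from 84 to 140 mm from the axis.
- jar: Amber glass jar with a steel cap, 68 mm across, 115 mm high, beside the mill; to be left alone. Origin under its centre.
- mug: Blue mug, 76 mm across, 90 mm high, beside the mill; to be left alone. Origin under its centre.
- spoon: Wooden spoon, 220 mm long, lying before the mill; to be left alone. Origin under its middle, x along it.

How it is judged:
On the way:
1. the knob is eased fully home, its teeth in mesh, before the notch has come to the chute (value of joint knob above 0.0265 m and horizontal distance between notch and chute above 0.02 m), for 0.1 s.
At the end, for the whole second after the job is handed in: The knob is fully home (within 2 mm of its 28 mm travel), the notch faces the chute (its middle within 8 mm of the chute's centre line point), the disc is at rest and the knob is released (value of joint knob above 0.026 m and horizontal distance between notch and chute below 0.008 m and angular speed of disc below 0.05 rad/s); the robot touches nothing.
It fails at once if the teeth are forced against each other with more than 25 N (contact force between disc and anything else above 25 N).
It fails at once if the gripper or arm touches the disc (contact force between any of the fingers, the arm and disc above 1 N).
It fails at once if the jar, mug or spoon is shifted by more than 20 mm (distance of any of jar, mug, spoon from where it was at the start of the episode above 0.02 m).
It also fails if it takes over 72 s, if anything falls off the work surface, if the arm or the gripper's body presses on something with over 40 N, if the wrist force passes 120 N, or if a joint passes its speed limit or range.

ROBOT

A 6-joint arm with a two-finger parallel gripper is mounted at the origin on the work surface. World frame = base frame: x ahead of the robot, y to its left, z up, the work surface at z = 0. Lengths are in m, angles in rad, forces in N, time in s.
With the tool pointing down it reaches from about 0.15 to 0.775 m from the base axis. Payload 6.1 kg.
Tool frame: the origin (TCP) lies midway between the tips of the shut fingers; the grasp point (between the pads) lies 19 mm behind it; z points along the fingers, y is the line along which they close (so a half turn about z gives the same grasp; the last joint's range is limited). The gripper opens to 85 mm and grips with 20 to 120 N. Pads are 22 mm wide; open, the fingers measure 114 mm over their backs; the gripper's body (76 mm by 85 mm) begins 54 mm behind the grasp point. The pads swing forward as they close: fully open they stand 13 mm farther back than shut.
Start: joints at [1.339, 0.126, -0.04, 1.405, 0, 1.571], TCP at [0.121, 0.511, 0.231] pointing down, gripper open.
Joint ranges: [-2.72, 2.72], [-0.95, 1.95], [-1.27, 1.35], [-1.78, 2.02], [-1.46, 1.47], [-3.14, 3.14]. Speed limits (rad/s): [2.39, 2.39, 3.01, 3.14, 3.14, 3.14].

INTERFACE

Orientations are given as a unit quaternion [x, y, z, w].
In Python, from workcell import env gives the robot as it stands. Calls block until the motion is done:
- env.move_ptp(position, orientation): joint-space move of the TCP to a pose.
- env.servo_line(position, ori=None, velocity=0.15, contact_N=None): straight line of the TCP; ori=None keeps the orientation; velocity is the mean speed in m/s. With contact_N (N) it stops when the force on the tool has changed by that much, and returns True; else False.
- env.set_joints(angles): joint-space move.
- env.grip(opening, effort=None): finger opening in m; effort is the grip in N (None keeps the last); returns when the fingers have stopped.
- env.wait(seconds).
- env.solve_ik(position, orientation): joint angles nearest the present ones, or None.
- env.get_image(name): name is "side" or "top" or "wrist"; returns (picture, depth): 384x512x3 uint8, red, green, blue; 384x512 float32, m along the optical axis (not along the pixel's ray), 0 where there is no reading.
- env.camera_params(name): a dict with "mtx" (3x3 intrinsics, pixels), "world_from_camera" (4x4, takes a point from camera to world coordinates); the wrist camera has in their place "mount" (4x4, takes a point from camera to tool coordinates, whose origin is the TCP and whose axes are the flange's). Camera axes: x right, y up, looking along -z (the intrinsics and any distortion apply to the point x, -y, -z); pixel columns grow to the right and rows downward; lengths in m; the calibration is good to about 2 mm. A picture is of the moment at which its call begins: read the wrist's pose just before it. camera_params takes no time and is no camera call.
A pose or a line that the arm cannot do raises env.IKError and nothing moves.
- env.hand_in(): hands the job in; it is judged then, once.
Trained networks look in the newest picture that a camera, given by its name, has taken for a name from the list of things; names that differ only in an ending like _2 or _b are one class to them, and where a whole thing is asked for, a point or a joint stands for the part that bears it (a point fixed in the world has none). Each returns a list of dicts, best first, with "conf" (0 to 1); they miss things now and then, are a little off and sometimes report something else, mostly with a low value. They report only what shows in the picture. A call takes as long as a camera call.
- env.find_in(camera, query): "location" ([x, y, z] in m, in the coordinates of the camera as it stood for that picture, good to about 4 mm: the middle of the surface that is visible of it).
- env.masks_of(camera, query): "pixels" (384x512 bool, what is visible of it).
- env.pinpoint(camera, query): "location" ([x, y, z] in m, in the coordinates of the camera as it stood for that picture, good to about 4 mm: a listed point, or the origin of a listed thing).
Readings, each from a call of its own:
- env.current_t(): time.
- env.current_joint_positions(): joint angles.
- env.current_qd(): joint speeds.
- env.current_tau(): joint torques, N m.
- env.current_tcp_pos(): TCP position.
- env.current_ee_rot(): TCP orientation.
- env.current_contact_force(): force on the tool from outside, world axes, zero at the start.
- env.current_torque(): the same for the moment, N m.
- env.current_finger_gap(): finger opening in m.
- env.current_grip_force(): force on a finger pad.
Only numpy, scipy, OpenCV 4.12 (cv2) and the standard library are available. Lean on these libraries where they do the work, as an engineer would, in place of code of your own. Each camera call takes 0.05 s, during which the arm holds its last target. There are 200 camera calls.

## Working session

There is one attempt and no reset: what is moved stays moved. The work goes in short steps, each a Python script; the robot and the scene stay as the last script left them, time stands still between calls to the robot, and variables do not carry over. Pictures are saved under pics/ and viewed, at most 10 in all, crops included, and the job is handed in when it is done.

```bash
mkdir -p pics
cat > h.py <<'E'
import numpy as np, cv2
from scipy.spatial.transform import Rotation as R
from workcell import env
def wfc(cam):
    p=env.camera_params(cam)
    if cam!='wrist': return np.array(p['world_from_camera'])
    T=np.eye(4); T[:3,:3]=R.from_quat(env.current_ee_rot()).as_matrix(); T[:3,3]=env.current_tcp_pos()
    return T@np.array(p['mount'])
def tow(T,l): return (T@np.r_[l,1])[:3]
def save(im,n): cv2.imwrite('pics/'+n,im[:,:,::-1])
E
python3 - <<'E'
from h import *
for c in ['top','side']:
    T=wfc(c); im,d=env.get_image(c); save(im,c+'0.png')
    for q in ['mill','disc','grip','notch','chute','jar','mug','spoon']:
        r=env.pinpoint(c,q)
        print(c,q,[(round(x['conf'],2),np.round(tow(T,x['location']),3)) for x in r[:2]])
print(env.current_t(), env.current_ee_rot())
E
```

```text
top mill [(0.69, array([ 0.545, -0.045, -0.002]))]
top disc [(0.7, array([ 0.548, -0.045,  0.072])), (0.53, array([ 0.546, -0.044,  0.188]))]
top grip [(0.84, array([ 0.545, -0.046,  0.188]))]
top notch [(0.76, array([ 0.613, -0.005,  0.084]))]
top chute [(0.61, array([ 0.61 , -0.081,  0.083]))]
top jar [(0.74, array([ 0.631,  0.119, -0.002]))]
top mug [(0.83, array([ 0.418, -0.211, -0.   ]))]
top spoon [(0.94, array([ 0.39 ,  0.023, -0.002]))]
side mill [(0.77, array([ 0.545, -0.05 ,  0.001]))]
side disc [(0.68, array([ 0.548, -0.047,  0.072]))]
side grip [(0.8, array([ 0.543, -0.051,  0.197]))]
side notch [(0.76, array([ 0.609, -0.001,  0.08 ])), (0.55, array([ 0.394,  0.018, -0.002]))]
side chute [(0.68, array([ 0.61 , -0.081,  0.085]))]
side jar [(0.91, array([0.636, 0.115, 0.002]))]
side mug [(0.95, array([ 0.418, -0.211,  0.002])), (0.52, array([ 0.611, -0.078,  0.082]))]
side spoon [(0.64, array([ 0.394,  0.021, -0.001]))]
0.9 [1.15627934e-01 9.93292596e-01 6.18564010e-06 1.72675124e-05]
```

```bash
python3 -c "
import cv2,numpy as np
a=cv2.imread('pics/top0.png');b=cv2.imread('pics/side0.png')
cv2.imwrite('pics/both.png',cv2.resize(np.hstack([a,b]),(800,300),interpolation=cv2.INTER_AREA))"
```

```text
(no output)
```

View pics/top0.png

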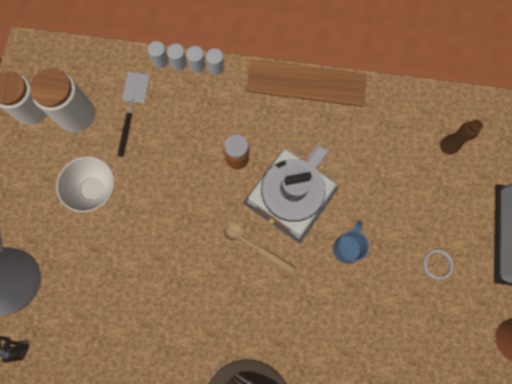

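View pics/side0.png

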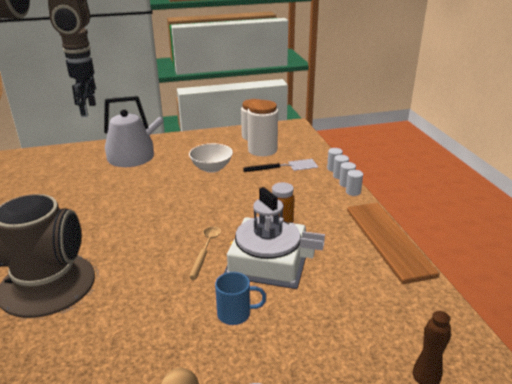

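The top view shows the knob bar at (298,179), the notch at (281,164) and the chute at (317,157). The side view shows the mill at (268,240), the jar behind it and the mug in front. Next I'll take wrist views above the knob.

```bash
cat >> h.py <<'E'
def q(yaw): return (R.from_euler('z',yaw)*R.from_quat([0,1,0,0])).as_quat()  # tool down; tool y -> world y rotated by yaw
def bar(T,name='wrist'):
    im,d=env.get_image(name); m=env.masks_of(name,'grip'); return im,d,m
E
python3 - <<'E'
from h import *
K=np.array(env.camera_params('wrist')['mtx']); print(K, np.round(env.camera_params('wrist')['mount'],3))
for i,(dx,dy) in enumerate([(-0.09,0),(-0.05,0.05)]):
    env.move_ptp([0.545+dx,-0.047+dy,0.36],q(0))
    T=wfc('wrist'); im,d=env.get_image('wrist'); save(im,f'w{i}.png'); np.savez(f'w{i}.npz',im=im,d=d,T=T)
    for n in ['mill','disc','grip','notch','chute']:
        r=env.pinpoint('wrist',n); print(n,[(round(x['conf'],2),np.round(tow(T,x['location']),4)) for x in r[:2]])
    # points by height from depth
    v,u=np.nonzero(d>0); z=d[v,u]
    P=np.c_[(u-K[0,2])/K[0,0]*z,-(v-K[1,2])/K[1,1]*z,-z]@T[:3,:3].T+T[:3,3]
    near=np.hypot(P[:,0]-.545,P[:,1]+.047)<.06
    s=P[near]; print('heights',np.histogram(s[:,2],bins=np.arange(.06,.23,.005)))
    zt=np.percentile(s[:,2],99.5); 
    b=s[s[:,2]>zt-.006]; r=cv2.minAreaRect((b[:,:2]*1000).astype(np.float32)); print('bar',zt,len(b),r, b.mean(0))
print(env.current_t(), np.round(env.current_joint_positions(),2))
E
```

```text
[[277.91491159   0.         253.68546172]
 [  0.         277.91491159 194.18685522]
 [  0.           0.           1.        ]] [[ 0.     0.947  0.322  0.083]
 [ 1.    -0.    -0.    -0.   ]
 [-0.     0.322 -0.947 -0.143]
 [ 0.     0.     0.     1.   ]]
mill [(0.61, array([ 0.5497, -0.0434,  0.0024])), (0.42, array([ 0.6328,  0.1137, -0.0023]))]
disc [(0.87, array([ 0.5466, -0.0466,  0.0761])), (0.53, array([ 0.6133, -0.0029,  0.0825]))]
grip [(0.7, array([ 0.5467, -0.0418,  0.1946]))]
notch [(0.85, array([6.097e-01, 2.000e-04, 8.480e-02]))]
chute [(0.72, array([ 0.6136, -0.0823,  0.0868]))]
heights (array([  0,   0,   0,   0, 993, 929,   5, 323,  76,  27,  33,  26,  84,
         7,   0,  16,  31,  28,  30,  23,  36, 680, 392,  77,  93,  73,
        95,  97, 203, 433,   0,   0,   0]), array([0.06 , 0.065, 0.07 , 0.075, 0.08 , 0.085, 0.09 , 0.095, 0.1  ,
       0.105, 0.11 , 0.115, 0.12 , 0.125, 0.13 , 0.135, 0.14 , 0.145,
       0.15 , 0.155, 0.16 , 0.165, 0.17 , 0.175, 0.18 , 0.185, 0.19 ,
       0.195, 0.2  , 0.205, 0.21 , 0.215, 0.22 , 0.225]))
bar 0.20690473103969464 626 ((546.5818
[... 399 characters left out ...]
(array([   0,    0,    0,    0, 1058,  966,    1,  278,   46,   22,   18,
         21,   85,    7,    0,   17,   24,   24,   26,   14,   24,  850,
        490,   68,   62,   73,   70,   75,  228,  461,    0,    0,    0]), array([0.06 , 0.065, 0.07 , 0.075, 0.08 , 0.085, 0.09 , 0.095, 0.1  ,
       0.105, 0.11 , 0.115, 0.12 , 0.125, 0.13 , 0.135, 0.14 , 0.145,
       0.15 , 0.155, 0.16 , 0.165, 0.17 , 0.175, 0.18 , 0.185, 0.19 ,
       0.195, 0.2  , 0.205, 0.21 , 0.215, 0.22 , 0.225]))
bar 0.444735615608263 342 ((491.32733154296875, -45.57390594482422), (23.889850616455078, 10.81596565246582), 88.03671264648438) [ 0.48891889 -0.04851491  0.442236  ]
4.225 [ 0.    0.1   0.22  1.69 -0.    0.01]
```

View pics/w0.png

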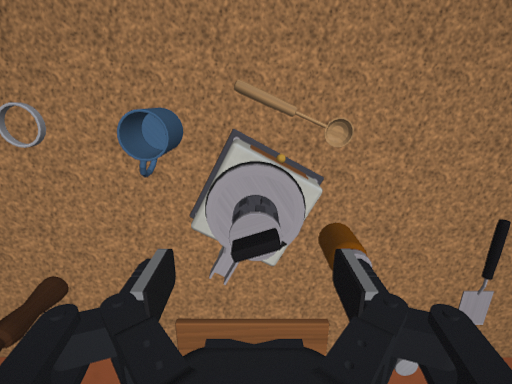

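The wrist view shows the bar at (257,244), tilted, above the disc at (256,203). This matches the depth fit. I'll check it against the second view, then grasp.

```bash
cat > g.py <<'E'
from h import *
K=np.array(env.camera_params('wrist')['mtx'])
C=[]
for i in (0,1):
    f=np.load(f'w{i}.npz'); d=f['d'];T=f['T']; v,u=np.nonzero(d>0); z=d[v,u]
    P=np.c_[(u-K[0,2])/K[0,0]*z,-(v-K[1,2])/K[1,1]*z,-z]@T[:3,:3].T+T[:3,3]
    n=np.hypot(P[:,0]-.546,P[:,1]+.045)<.06
    b=P[n&(P[:,2]>.2)&(P[:,2]<.215)]; r=cv2.minAreaRect((b[:,:2]*1000).astype(np.float32)); print(r,np.median(b[:,2])); C.append(np.array(r[0])/1000)
    dd=P[n&(P[:,2]>.2)&(P[:,2]<.215)]
c=np.mean(C,0); print(c)
yaw=np.deg2rad(107.9)
env.move_ptp([*c,.26],q(yaw)); print(np.round(env.current_joint_positions(),2))
env.servo_line([*c,.1775],velocity=.08,contact_N=6)
f0=env.current_contact_force(); print('before',f0,env.current_tcp_pos())
env.grip(0.0,40); print(env.current_finger_gap(),env.current_grip_force(),env.current_contact_force(),env.current_torque(),env.current_t())
E
python3 g.py
```

```text
((546.5310668945312, -44.372352600097656), (16.154041290283203, 61.33689498901367), 18.340600967407227) 0.20546160733160088
((546.4473876953125, -44.21503829956055), (16.081003189086914, 61.23399353027344), 18.604854583740234) 0.20544523927116137
[ 0.54648923 -0.0442937 ]
[-0.08  0.17  0.08  1.48  0.   -1.96]
before [-0.01139174  0.0718139  -0.41858986] [ 0.54683368 -0.04434569  0.17814024]
0.015393755538110792 43.50123882293701 [1.89830838 0.81073547 0.29846709] [ 0.11666979 -0.23208856 -0.01453095] 7.7583
```

```bash
cat > d.py <<'E'
from h import *
p=np.array(env.current_tcp_pos()); z0=p[2]; f0=env.current_contact_force()[2]; L=[]
z=z0; hit=False
while z>z0-.0215:
    z-=.0005; env.servo_line([p[0],p[1],z],velocity=.02)
    f=env.current_contact_force()[2]; L.append(((z0-env.current_tcp_pos()[2])*1e3,f))
    if f-f0>5.5: hit=True;break
print(hit,np.round(L,2).tolist(),env.current_t(),env.current_contact_force(),env.current_torque())
E
python3 d.py
```

```text
True [[0.47, 0.64], [1.0, 1.14], [1.53, 1.18], [2.08, -0.12], [2.54, -0.11], [3.06, 1.44], [3.54, 0.47], [4.04, 0.82], [4.56, 0.87], [5.06, -0.18], [5.54, -0.52], [6.05, 0.53], [6.55, 0.36], [7.05, 0.58], [7.55, 0.32], [8.06, 0.84], [8.54, -0.65], [9.06, 0.4], [9.55, 0.36], [10.08, -0.1], [10.56, 0.21], [11.08, 0.67], [11.57, 1.2], [12.05, 0.59], [12.55, 0.73], [12.86, 2.19], [13.13, 5.81]] 14.5083 [0.5044577  0.69134578 5.81107132] [ 0.03883584  0.10912732 -0.00150475]
```

```bash
cat > r.py <<'E'
from h import *
import sys
p=np.array(env.current_tcp_pos()); zc=float(sys.argv[1]); L=[]
y0=np.deg2rad(107.9); 
cmd=[0.54648923,-0.0442937,zc]
t0=env.current_t()
for a in np.arange(float(sys.argv[2]),float(sys.argv[3]),float(sys.argv[4])):
    env.servo_line(cmd,ori=q(y0+np.deg2rad(a)),velocity=.05)
    f=env.current_contact_force()[2]; L.append((a,f,env.current_torque()[2],env.current_tcp_pos()[2]*1e3))
    if f<2.6 or f>12: break
    if env.current_t()>t0+15: break
print(np.round(L,2).tolist(),t0,env.current_t())
E
python3 r.py 0.16464 2 9 3
```

```text
[[2.0, 2.63, 0.07, 164.74], [5.0, 3.05, 0.05, 164.73], [8.0, 2.06, 0.1, 164.71]] 14.5083 15.2583
```

```bash
cat > p.py <<'E'
from h import *
import sys
a=float(sys.argv[1]); z=float(sys.argv[2]); zend=float(sys.argv[3]); lim=float(sys.argv[4]); st=float(sys.argv[5]); L=[]
while z>zend:
    z-=st; env.servo_line([0.54648923,-0.0442937,z],velocity=.02)
    f=env.current_contact_force()[2]; L.append((env.current_tcp_pos()[2]*1e3,f))
    if f>lim: break
print(z,np.round(L,2).tolist(),env.current_t())
E
python3 p.py 8 .16464 .1636 6.5 .0002
```

```text
0.16363999999999998 [[164.63, 2.87], [164.5, 3.65], [164.34, 5.27], [164.23, 4.96], [164.17, 6.73]] 16.5083
```

```bash
python3 r.py 0.1636 10 37 2.5
```

```text
[[10.0, 1.71, 0.01, 163.43]] 16.5083 16.7583
```

```bash
python3 p.py 10 .1636 .1618 7 .0003
```

```text
0.16150000000000003 [[163.04, 2.38], [162.67, 3.35], [162.44, 1.48], [162.16, 2.34], [161.87, 2.6], [161.6, 2.53], [161.3, 2.13]] 18.5083
```

The push has dropped to friction level and the knob moves freely, so it's in mesh. I'll continue down to the stop.

```bash
python3 - <<'E'
from h import *
c=[0.54648923,-0.0442937]
print(env.servo_line([*c,.1515],velocity=.01,contact_N=6),env.current_tcp_pos(),env.current_contact_force(),env.current_t())
E
python3 p.py 10 .1515 .1480 8 .0003
```

```text
False [ 0.54677777 -0.04423438  0.15163484] [4.98765365 1.14913929 4.15147766] 19.6583
0.14910000000000004 [[151.35, 4.83], [151.05, 4.76], [150.77, 4.41], [150.46, 5.53], [150.17, 4.79], [149.88, 5.23], [149.85, 5.97], [149.85, 8.04]] 21.6583
```

```bash
cat > t.py <<'E'
from h import *
import sys
a0,a1=map(float,sys.argv[1:3]); y0=np.deg2rad(107.9); c=[0.54648923,-0.0442937,.1494]; L=[]
n=max(1,int(np.ceil(abs(a1-a0)/4)))
for a in np.linspace(a0,a1,n+1)[1:]:
    env.servo_line(c,ori=q(y0+np.deg2rad(a)),velocity=.05)
    L.append((a,*env.current_contact_force(),env.current_torque()[2]))
    if abs(L[-1][3])>12 or np.hypot(*L[-1][1:3])>30: print('abort');break
print(np.round(L,1).tolist())
env.wait(.2)
for cam in ['wrist','top','side']:
    T=wfc(cam); im,d=env.get_image(cam); save(im,f't{cam}{int(a1)}.png'); np.savez(f't{cam}.npz',d=d,T=T,im=im)
    for nme in ['notch','chute','disc']:
        print(cam,nme,[(round(x['conf'],2),np.round(tow(T,x['location']),4)) for x in env.pinpoint(cam,nme)[:2]])
print(env.current_t(),env.current_tcp_pos(),np.round(env.current_joint_positions(),2))
E
python3 t.py 10 -48
```

```text
[[6.1, 4.5, 1.3, 6.4, 0.0], [2.3, 4.3, 1.5, 5.8, 0.0], [-1.6, 5.0, 2.5, 6.6, 0.0], [-5.5, 3.9, 2.1, 5.8, 0.1], [-9.3, 4.0, 1.4, 6.9, 0.0], [-13.2, 3.9, 1.5, 6.8, 0.0], [-17.1, 4.4, 1.8, 6.4, 0.0], [-20.9, 4.5, 0.9, 6.4, 0.1], [-24.8, 5.0, 1.7, 6.8, 0.0], [-28.7, 3.9, 2.9, 6.0, 0.1], [-32.5, 5.2, 2.7, 6.9, 0.1], [-36.4, 4.3, 1.4, 5.5, 0.0], [-40.3, 4.4, 1.9, 5.2, 0.0], [-44.1, 4.1, 1.2, 7.4, 0.1], [-48.0, 4.2, 1.6, 7.3, 0.0]]
wrist notch [(0.93, array([ 0.6135, -0.074 ,  0.0831]))]
wrist chute [(0.87, array([ 0.6159, -0.0845,  0.0837]))]
wrist disc []
top notch []
top chute []
top disc []
side notch [(0.65, array([ 0.6111, -0.0716,  0.0848]))]
side chute [(0.17, array([ 0.5447, -0.0446,  0.0726]))]
side disc [(0.85, array([ 0.5436, -0.0443,  0.0743])), (0.34, array([ 0.6137, -0.0777,  0.0825]))]
26.2083 [ 0.54686072 -0.04420348  0.14983336] [-0.08  0.18 -0.15  1.24  0.   -1.13]
```

```bash
python3 t.py -48 -54
cat > ov.py <<'E'
from h import *
import sys
f=np.load('twrist.npz'); K=np.array(env.camera_params('wrist')['mtx']); T=f['T']
# rectify plane z=.084 around mill: 4 px/mm
c=np.array([.5465,-.0443]); H=[]
src=[];dst=[]
for x,y in [(-.1,-.1),(.15,-.1),(.15,.1),(-.1,.1)]:
    p=np.linalg.inv(T)@np.r_[c+[x,y],.084,1]; s=-p[2]
    src.append([K[0,0]*p[0]/s+K[0,2],-K[1,1]*p[1]/s+K[1,2]]); dst.append([(x+.02)*4000,(-y+.03)*4000])
M=cv2.getPerspectiveTransform(np.float32(src),np.float32(dst))
im=cv2.warpPerspective(f['im'],M,(640,560),flags=cv2.INTER_CUBIC)
for x in (.073,): pass
o=np.array([80,120])
for dg in (-24,-30,-36):
    e=np.array([np.cos(np.deg2rad(dg)),-np.sin(np.deg2rad(dg))]); cv2.line(im,tuple((o+e*240).astype(int)),tuple((o+e*580).astype(int)),(255,0,0) if dg==-30 else (0,160,0),1)
save(im,sys.argv[1])
E
python3 ov.py rect1.png
```

```text
[[-51.0, 4.0, 1.3, 6.6, 0.1], [-54.0, 4.9, 1.9, 5.6, 0.1]]
wrist notch [(0.85, array([ 0.6107, -0.0806,  0.0836]))]
wrist chute []
wrist disc []
top notch []
top chute []
top disc [(0.37, array([ 0.4189, -0.2099, -0.001 ]))]
side notch [(0.76, array([ 0.6079, -0.0793,  0.0817]))]
side chute [(0.64, array([ 0.6105, -0.0786,  0.0853]))]
side disc [(0.57, array([ 0.5472, -0.0464,  0.0728]))]
27.5083 [ 0.54685513 -0.04421438  0.14981702] [-0.08  0.18 -0.15  1.24  0.   -1.02]
```

View pics/rect1.png

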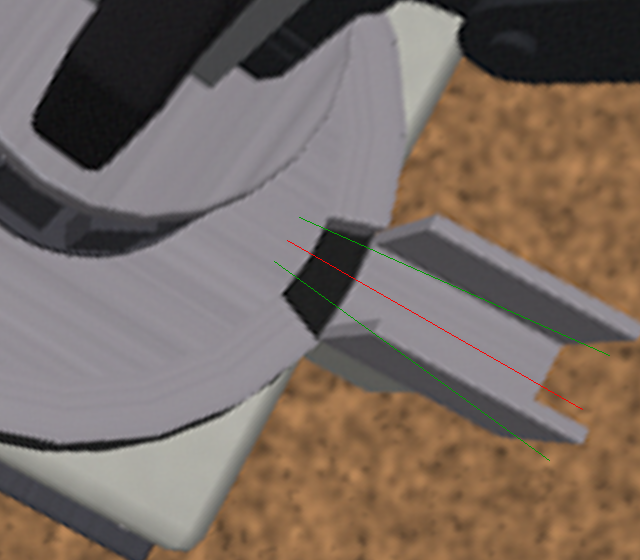

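The rectified view shows the notch's middle at (349,283), about -31°, and the chute axis at about -30°. That's aligned within tolerance, so I'll release, retreat and verify.

```bash
python3 - <<'E'
from h import *
env.grip(.085); p=env.current_tcp_pos(); print(env.current_finger_gap(),env.current_contact_force())
env.servo_line([p[0],p[1],.26],velocity=.08)
env.move_ptp([.455,-.047,.36],q(0)); env.wait(.2)
K=np.array(env.camera_params('wrist')['mtx'])
for cam in ['wrist','side']:
    T=wfc(cam); im,d=env.get_image(cam); np.savez(f't{cam}.npz',d=d,T=T,im=im)
    for n in ['notch','chute','grip','jar','mug','spoon']:
        print(cam,n,[(round(x['conf'],2),np.round(tow(T,x['location']),4)) for x in env.pinpoint(cam,n)[:1]])
    if cam=='wrist':
        v,u=np.nonzero(d>0); z=d[v,u]
        P=np.c_[(u-K[0,2])/K[0,0]*z,-(v-K[1,2])/K[1,1]*z,-z]@T[:3,:3].T+T[:3,3]
        s=P[(np.hypot(P[:,0]-.5465,P[:,1]+.0443)<.035)&(P[:,2]<.22),2]; print('bar top',np.percentile(s,[90,97,99]))
print(env.current_t())
E
python3 ov.py rect2.png
```

```text
0.08526983441197777 [-0.28865863  0.15098575 -0.91092505]
wrist notch [(0.96, array([ 0.6095, -0.0802,  0.0824]))]
wrist chute [(0.83, array([ 0.6147, -0.0815,  0.0856]))]
wrist grip [(0.65, array([ 0.551 , -0.0437,  0.1653]))]
wrist jar [(0.67, array([ 0.6323,  0.1106, -0.0028]))]
wrist mug [(0.72, array([ 0.6103, -0.0814,  0.0847]))]
wrist spoon [(0.69, array([0.393 , 0.0273, 0.0018]))]
bar top [0.17811597 0.18950202 0.19706986]
side notch [(0.68, array([ 0.6103, -0.0791,  0.0816]))]
side chute [(0.89, array([ 0.6132, -0.0765,  0.0848]))]
side grip [(0.65, array([ 0.5412, -0.0499,  0.1711]))]
side jar [(0.62, array([ 6.377e-01,  1.134e-01, -3.000e-04]))]
side mug [(0.64, array([ 0.4188, -0.2116,  0.0023]))]
side spoon [(0.65, array([ 0.3939,  0.02  , -0.0032]))]
31.5
```

View pics/rect2.png

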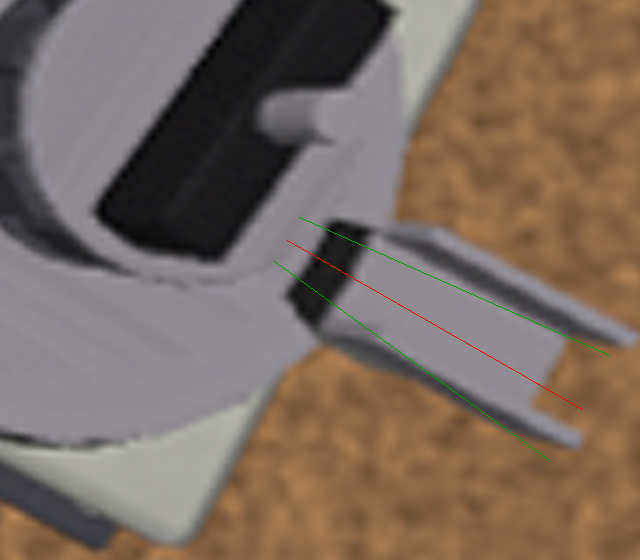

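The notch, at (290–375, 225–335), sits squarely at the chute mouth. The bar top has dropped by about 28 mm with the spindle tip showing, and the jar, mug and spoon are unmoved.

```bash
python3 -c "
from workcell import env
print(env.hand_in())"
```

```text
the job is handed in; nothing more can be done
None
```

Job handed in at about 31.5 s of robot time: the knob is fully home (about 28 mm) and in mesh, the notch faces the chute to within an estimated 1–3 mm, the knob is released, and the highest push force I read was about 8 N; the hand-in returned no verdict.

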